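Finish the slide-preparation kit tray and log it

TASK

Finish laying the kit tray in order of use, counting from its carrying handle: the forceps already lie in the first bay, so lay (do not drop) the pointed probe in the middle bay and the flat-bladed spatula in the last, each down in its notches and pointing the same way as the forceps. Then log the kit: squeeze the trigger of the scanner in its holder fully home for a moment and let it go. Leave the forceps and the other things on the bench where they are.

Things in the scene. Friction and masses are not known exactly. Their poses are not given: they have to be found in the camera images.
- tray: aluminium kit tray, fixed, 196 (x) x 236 (y) mm, rim 16 mm high, floor 3 mm; origin at centre of underside, z up. Grey notched rests, 12 mm thick, cross it along y at x = -45 and +45 mm; notches 30 mm wide at y = +70, 0, -70 mm, floors 20 mm, teeth tops 30 mm above the bench. Open between the rests. Steel carrying-handle loop at +y end, to y = 146 mm. Instruments lie along x, points to +x
- bay1 (a point): centre of the first bay (at the handle end, y = +70 mm), midway between the two rests, at the height of the notch floors; axes as the tray. The forceps lie here
- bay2 (a point): the same point of the middle bay; axes as the tray
- bay3 (a point): the same point of the last bay; axes as the tray
- probe_mid (a point): middle of the pointed probe, half-way up: x along it to the point, z up. Loose, about 50 g, 170 mm long; square black handle 14 x 14 mm from x = -85 to +25 mm, then a round steel shank (8 mm) with a slender point at x = +85 mm. Starts flat on the bench; balances within 10 mm of here
- probe_tip (a point): the point of the probe, 85 mm ahead of probe_mid
- spatula_mid (a point): middle of the spatula, half-way up: x along it to the blade, z up. Loose, about 50 g, 183 mm long; flat black handle 15 mm wide, 10 mm thick from x = -88 to +12 mm, then a steel neck 9 mm wide and a flat rounded blade 24 mm wide, 3 mm thick. Starts flat on the bench; balances within 10 mm of here
- spatula_tip (a point): the end of the spatula's blade, 95 mm ahead of spatula_mid
- forceps_mid (a point): middle of the steel forceps, 164 mm long, 25 mm wide, 10 mm thick, lying loose in the first bay, points to the tray's +x, closed end to -x
- forceps: the forceps (origin on the underside, 5 mm below forceps_mid)
- probe: the probe (origin on the underside, 7 mm below probe_mid)
- spatula: the spatula (origin on the underside, 5 mm below spatula_mid)
- scanner_grip (a point): pistol scanner clamped head-down in a fixed bench holder, its white grip standing straight up; this point is on the grip's axis 130 mm above the bench, z up. Grip 32 mm wide (x), 28 mm deep (y), 74 to 165 mm above the bench; head below it 74 x 125 mm, 74 mm high, in a holder 120 x 140 mm. Trigger on the grip's -y side
- trigger_pad (a point): centre of the black trigger's outer face, about 130 mm above the bench, some 30 mm to -y of scanner_grip when free; moves with the trigger. Trigger 20 mm wide (x), free end 147 mm above the bench. Grip and trigger together are 47 mm across (y), 36 mm when squeezed
- trigger (a joint): trigger angle in rad: 0 free, 0.18 fully squeezed against the grip; hinged at its lower end 85 mm above the bench, sprung back, about 9 N at trigger_pad when fully squeezed
- reagent: bystander: amber reagent bottle, 52 mm across, 100 mm high; origin at its underside
- jar: bystander: white specimen jar with red cap, 56 mm across, 62 mm high; origin at its underside
- slidebox: bystander: cardboard box of slides, 97 x 77 x 35 mm; origin at its underside
Things that resemble listed ones, but are neither listed nor needed, are in the scene too. What is shaped like the spatula but orange is not meant.

How it is judged:
On the way, in this order (a step that is already met when the one before it is completed fails the run):
1. probe in the middle bay and spatula in the last bay, both let go (horizontal distance between probe_mid and bay2 below 0.025 m and z of probe_mid in the frame of bay2 below 0.0115 m and angle between the x axis of each of probe_mid, spatula_mid and the x axis of tray, either way round below 0.2 rad and x of each of probe_tip, spatula_tip in the frame of tray above 0.04 m and horizontal distance between spatula_mid and bay3 below 0.025 m and z of spatula_mid in the frame of bay3 below 0.0095 m and contact force between the fingers and probe below 0.05 N and contact force between the fingers and spatula below 0.05 N), for 0.2 s.
2. with the kit laid, the trigger squeezed home (over 0.15 rad) (horizontal distance between probe_mid and bay2 below 0.025 m and z of probe_mid in the frame of bay2 below 0.0115 m and angle between the x axis of each of probe_mid, spatula_mid and the x axis of tray, either way round below 0.2 rad and x of each of probe_tip, spatula_tip in the frame of tray above 0.04 m and horizontal distance between spatula_mid and bay3 below 0.025 m and z of spatula_mid in the frame of bay3 below 0.0095 m and value of joint trigger above 0.15 rad), for 0.2 s.
At the end, for the whole second after the job is handed in: Probe in the middle bay, spatula in the last: middles within 25 mm of the bay centre, down in the notches (probe_mid < 11.5, spatula_mid < 9.5 mm above notch floor), within 0.2 rad of tray x, tips to +x; forceps in first bay; trigger back below 0.03 rad; all let go and at rest (all of step 1 and linear speed of each of probe, spatula, forceps below 0.02 m/s and value of joint trigger below 0.03 rad and horizontal distance between forceps_mid and bay1 below 0.025 m and z of forceps_mid in the frame of bay1 below 0.0095 m); the robot touches nothing.
It fails at once if the probe dropped (falling freely at over 0.6 m/s, as from some 20 mm) (linear speed of probe above 0.6 m/s and contact force between the fingers and probe below 0.01 N).
It fails at once if the spatula dropped (falling freely at over 0.6 m/s, as from some 20 mm) (linear speed of spatula above 0.6 m/s and contact force between the fingers and spatula below 0.01 N).
It fails at once if the forceps shifted by more than 20 mm (distance of forceps_mid from where it was at the start of the episode above 0.02 m).
It fails at once if the bottle, jar or slide box moved by more than 30 mm (distance of any of reagent, jar, slidebox from where it was at the start of the episode above 0.03 m).
It also fails if it takes over 61 s, if anything falls off the work surface, if the arm or the gripper's body presses on something with over 40 N, if the wrist force passes 120 N, or if a joint passes its speed limit or range.

ROBOT

A 6-joint arm with a two-finger parallel gripper is mounted at the origin on the work surface. World frame = base frame: x ahead of the robot, y to its left, z up, the work surface at z = 0. Lengths are in m, angles in rad, forces in N, time in s.
With the tool pointing down it reaches from about 0.25 to 0.775 m from the base axis. Payload 4 kg.
Tool frame: the origin (TCP) lies on the centre line of the jaws, within the pads' length; the fingertips stand 25 mm ahead of it and the grasp point (between the pads) lies 6 mm ahead of it; z points along the fingers, y is the line along which they close (so a half turn about z gives the same grasp; the last joint's range is limited). The gripper opens to 94 mm and grips with 3 to 60 N. Pads are 16 mm wide; open, the fingers measure 119 mm over their backs; the gripper's body (75 mm by 177 mm) begins 78 mm behind the grasp point.
Start: joints at [1.04, 0.087, 1.371, -0, 1.684, -0.103], TCP at [0.228, 0.5, 0.191] pointing down, gripper open.
Joint ranges: [-3.1, 3.1], [-0.76, 2.03], [0.27, 2.55], [-1.08, 4.22], [0.17, 2.65], [-2.57, 2.57]. Speed limits (rad/s): [2.79, 2.79, 3.14, 3.14, 3.14, 3.14].

INTERFACE

Orientations are given as [roll, pitch, yaw] about the fixed x, y, z axes, in that order (R = Rz(yaw) Ry(pitch) Rx(roll)).
In Python, from bench import robot, imaging gives the robot as it stands. The module is installed in compiled form; this text tells all that it offers.
- The arm moves only by the tool drive_tool, never from a script. Its argument "series" is a list of rows, each a list of 3 entries, a list of its own where there are three numbers: the finger opening in m, from 0 to 0.094, then the shift along the tool's x, y, z in m, then the turn, a rotation vector about the tool's x, y, z in rad. A call has 1 to 5 rows; each row is the pose to reach, as a shift and turn from the pose commanded when the call began, along the tool's axes at that moment; what a row does not reach only later rows make up. A row lasts 1/8 s, in which the tool goes at most 62.5 mm and 10.7 degrees, less where a joint would pass 70% of its speed; a pose out of reach is approached as far as the arm can. A call with a gripper value outside its range is refused whole. The fingers move at their own pace and stop on an object; the grip force is fixed at half the most. Time passes only in rows, so rows that repeat a pose let the fingers close. It gives the time, the measured TCP pose, the force, the opening and the grip force at its end, in the units of the state.
- robot.get_obs(): the state, without advancing time (a new reading comes with each control period).
- imaging.snapshot(name): name is "side" or "top" or "wrist"; returns the picture (384x512x3 uint8, red, green, blue); there is no depth.
- imaging.get_calibration(name): a dict with "intrinsics" (3x3 intrinsics, pixels), "position" and "rotation" of the camera in the world. Camera axes: x right, y up, looking along -z (the intrinsics and any distortion apply to the point x, -y, -z); pixel columns grow to the right and rows downward; lengths in m; the calibration is good to about 2 mm. A picture is of the moment at which its call begins: read the wrist's pose just before it. get_calibration takes no time and is no camera call; for the wrist camera it gives the pose at the moment of the call.
- robot.close_job(): hands the job in; it is judged then, once.
The state is a dict: "time": time; "joint_positions": joint angles; "qvel": joint speeds; "joint_torque": joint torques, N m; "tool_pos": TCP position; "ee_rot": TCP orientation; "wrist_force": force on the tool from outside, world axes, zero at the start; "wrist_torque": the same for the moment, N m; "width": finger opening in m; "finger_force": force on a finger pad.
Only numpy, scipy, OpenCV 4.12 (cv2) and the standard library are available. Lean on these libraries where they do the work, as an engineer would, in place of code of your own. Each camera call takes 0.05 s, during which the arm holds its last target. There are 200 camera calls.

## Working session

There is one attempt and no reset: what is moved stays moved. The work goes in short steps, Python scripts to look and compute and a tool call to move; the robot and the scene stay as the last step left them, time stands still between calls to the robot, and variables do not carry over. Pictures are saved under pics/ and viewed, at most 10 in all, crops included, and the job is handed in when it is done.

Besides the shell and the picture viewer there is one more tool, called by a JSON object that holds its "name" and its "arguments", one argument or row to a line. drive_tool: Moves the arm, as the interface text tells. Its arguments: {"type":"object","properties":{"series":{"type":"array"}},"required":["series"]}

```bash
mkdir -p pics
cat > h.py <<'E'
import numpy as np, cv2
from bench import robot, imaging
def snap(n,f):
    im=imaging.snapshot(n); cv2.imwrite('pics/'+f,im[:,:,::-1]); return im
def px2w(n,u,v,z,cal=None):
    c=cal or imaging.get_calibration(n); K=np.array(c['intrinsics']);p=np.array(c['position']);R=np.array(c['rotation'])
    d=np.linalg.inv(K)@[u,v,1]; d=R@[d[0],-d[1],-d[2]]
    return p+d*(z-p[2])/d[2]
def w2px(n,P,cal=None):
    c=cal or imaging.get_calibration(n); K=np.array(c['intrinsics']);p=np.array(c['position']);R=np.array(c['rotation'])
    q=R.T@(np.array(P)-p); q=K@[q[0],-q[1],-q[2]]; return q[:2]/q[2]
E
python3 - <<'E'
from h import *
a=snap('top','top0.png');b=snap('side','side0.png')
cv2.imwrite('pics/top0b.png',cv2.resize(a,(800,600),interpolation=3)[:,:,::-1])
for n in('top','side','wrist'):print(n,imaging.get_calibration(n))
print(robot.get_obs())
E
```

```text
top {'intrinsics': array([[354.88301513,   0.        , 255.04536787],
       [  0.        , 354.88301513, 191.34047231],
       [  0.        ,   0.        ,   1.        ]]), 'position': array([ 0.31100649, -0.19371688,  1.21880065]), 'rotation': array([ 0.1934462 ,  0.02803418, -1.5955488 ])}
side {'intrinsics': array([[452.04569894,   0.        , 252.82211656],
       [  0.        , 452.04569894, 194.92309713],
       [  0.        ,   0.        ,   1.        ]]), 'position': array([0.242893  , 1.1879284 , 0.99077677]), 'rotation': array([ 1.0071444 ,  0.0137038 , -2.95058464])}
wrist {'intrinsics': array([[325.6874795 ,   0.        , 260.85410385],
       [  0.        , 325.6874795 , 188.46587964],
       [  0.        ,   0.        ,   1.        ]]), 'position': array([0.16334267, 0.53106925, 0.38395929]), 'rotation': array([-0.25181655,  0.00117571,  1.14266536])}
{'time': 0.1, 'joint_positions': array([ 1.03989527e+00,  8.79083106e-02,  1.37202950e+00, -5.71713463e-06,
        1.68362989e+00, -1.03105697e-01]), 'qvel': array([-0.00047866, -0.00113526, -0.00222345,  0.00209911,  0.00100178,
       -0.00050204]), 'joint_torque': array([ 1.94566128e-03, -3.41252267e+01, -3.03302693e+01,  7.21094222e-02,
        3.03488004e-02, -8.69912219e-05]), 'tool_pos': array([0.22792721, 0.49999197, 0.18954374]), 'ee_rot': array([-3.13962751e+00, -1.97625783e-04,  2.71379646e+00]), 'wrist_force': array([-0.62308021,  0.22015564,  0.12371781]), 'wrist_torque': array([-0.00031807, -0.01548207, -0.08589624]), 'finger_force': 0.0, 'width': 0.0938160215742934}
```

View pics/top0b.png

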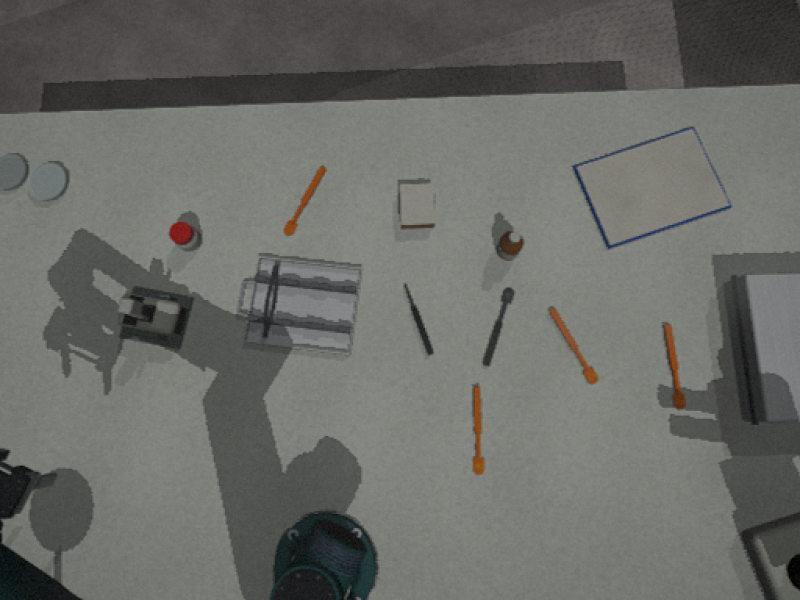

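View pics/side0.png

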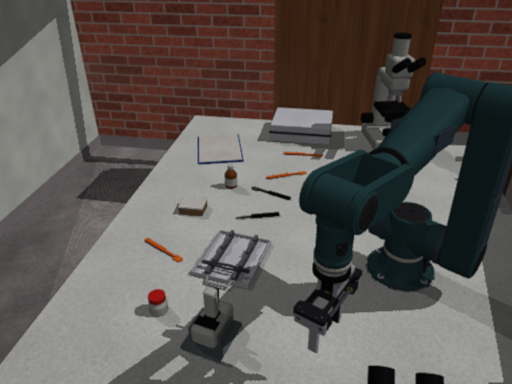

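The pictures show the tray at about (305,303) in the enlarged top view, with its handle and the forceps to the left, that is at world +y. The black probe runs from (405,285) to (432,352) and the black spatula from (508,292) to (487,364). The orange look-alikes are at (305,200), (573,345), (675,365) and (478,430). The scanner is at (155,315), the bottle at (510,243), the jar at (182,235) and the slide box at (416,203). I'll confirm the instruments in an enlarged crop.

```bash
sed -i "s/^import numpy.*/&\nfrom scipy.spatial.transform import Rotation as Ro/; s/R=np.array(c\['rotation'\])/R=Ro.from_euler('xyz',c['rotation']).as_matrix()/" h.py
python3 - <<'E'
from h import *
a=cv2.imread('pics/top0.png')
c=cv2.resize(a[155:240,74:340],None,fx=3,fy=3,interpolation=cv2.INTER_CUBIC)
c=cv2.convertScaleAbs(c,alpha=1.6,beta=10)
cv2.imwrite('pics/c1.png',c)
s=1.5625
for n,u,v,z in [('ptip',405,285,.007),('pend',432,352,.007),('stip',508,288,.005),('send',487,364,.005),('tray',257,254,.016),('tray',362,264,.016),('tray',353,355,.016),('tray',246,346,.016),('bottle',510,240,.1),('base',325,590,0.2)]:
    print(n,px2w('top',u/s,v/s,z).round(3))
E
```

```text
ptip [ 0.581 -0.181  0.007]
pend [ 0.429 -0.236  0.007]
stip [ 0.567 -0.41   0.005]
send [ 0.4   -0.354  0.005]
tray [0.661 0.152 0.016]
tray [ 0.63  -0.086  0.016]
tray [ 0.426 -0.064  0.016]
tray [0.453 0.171 0.016]
bottle [ 0.649 -0.404  0.1  ]
base [ 0.01  -0.032  0.2  ]
```

View pics/c1.png

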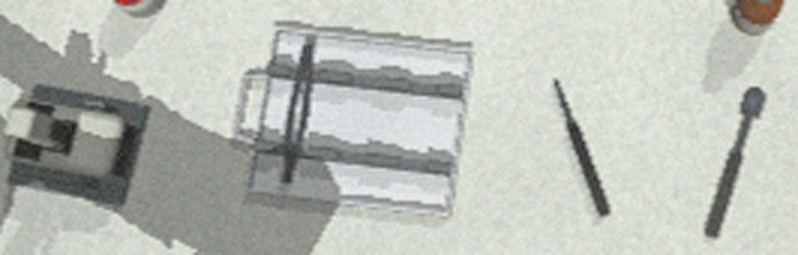

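The crop confirms them. The probe is black with a slender point at (556,80) and its handle end at (605,215). The spatula is black, not orange, with a rounded blade tip at (755,87) and its handle end at (711,236). The forceps run from (308,40) to (287,183) beside the handle. Next I'll go above the probe.

```bash
cat >> h.py <<'E'
def go(x,y,z,yaw,o=None):
    o=o or robot.get_obs(); R=Ro.from_euler('xyz',o['ee_rot']); T=Ro.from_euler('xyz',[np.pi,0,yaw])
    d=R.inv().apply(np.array([x,y,z])-o['tool_pos']); r=(R.inv()*T).as_rotvec()
    print('shift',d.round(4),'turn',r.round(3),'t',o['time'],'yaw',round(o['ee_rot'][2],3))
E
python3 - <<'E'
from h import *
f=lambda u,v,z:px2w('top',74+u/3,155+v/3,z).round(4)
for n,u,v,z in [('ptip',556,80,.007),('pend',605,215,.007),('stip',755,87,.004),('send',711,237,.005),('ftip',308,38,.025),('fend',287,183,.025),('trayNE',278,24,.016),('traySE',473,44,.016),('traySW',452,216,.016),('gripTop',25,122,.165),('trigtop',62,133,.147)]: print(n,f(u,v,z))
go(.505,-.208,.19,.35)
E
```

```text
ptip [ 0.5833 -0.1815  0.007 ]
pend [ 0.4245 -0.2329  0.007 ]
stip [ 0.5685 -0.4122  0.004 ]
send [ 0.3965 -0.3517  0.005 ]
ftip [0.6383 0.1059 0.025 ]
fend [0.4689 0.1269 0.025 ]
trayNE [0.659  0.1441 0.016 ]
traySE [ 0.6273 -0.0858  0.016 ]
traySW [ 0.4272 -0.0596  0.016 ]
gripTop [0.5207 0.3599 0.165 ]
trigtop [0.5115 0.3297 0.147 ]
shift [-5.458e-01 -5.292e-01  5.000e-04] turn [-1.000e-03  2.000e-03  2.364e+00] t 0.1 yaw 2.714
```

{"name": "drive_tool", "arguments": {
  "series": [
    [0.094,[-0.044,-0.042,0],[0,0,0.18]],
    [0.094,[-0.088,-0.084,0],[0,0,0.36]],
    [0.094,[-0.132,-0.126,0],[0,0,0.54]],
    [0.094,[-0.176,-0.168,0],[0,0,0.72]],
    [0.094,[-0.22,-0.21,0],[0,0,0.9]]
  ]
}}

```text
time: 0.72
tool_pos: [0.3413, 0.2162, 0.1902]
ee_rot: [3.142, 0.0, 1.808]
wrist_force: [2.1, -0.7, 0.2]
width: 0.0938
finger_force: 0.0
```

```bash
python3 -c "
from h import *
go(.505,-.208,.19,.35)"
```

```text
shift [-4.508e-01  5.920e-02  3.000e-04] turn [0.    0.    1.458] t 0.725 yaw 1.808
```

{"name": "drive_tool", "arguments": {
  "series": [
    [0.094,[-0.05,0.007,0],[0,0,0.18]],
    [0.094,[-0.1,0.014,0],[0,0,0.36]],
    [0.094,[-0.15,0.02,0],[0,0,0.54]],
    [0.094,[-0.2,0.026,0],[0,0,0.72]],
    [0.094,[-0.25,0.033,0],[0,0,0.9]]
  ]
}}

```text
time: 1.35
tool_pos: [0.4335, -0.0182, 0.1902]
ee_rot: [-3.141, -0.0, 0.908]
wrist_force: [0.4, -0.2, -0.4]
width: 0.0941
finger_force: 0.0
```

```bash
python3 -c "
from h import *
go(.505,-.208,.15,.35)"
```

```text
shift [-0.1055  0.1732  0.0401] turn [-0.    -0.     0.558] t 1.35 yaw 0.908
```

{"name": "drive_tool", "arguments": {
  "series": [
    [0.06,[-0.03,0.05,0.01],[0,0,0.18]],
    [0.06,[-0.06,0.1,0.02],[0,0,0.36]],
    [0.06,[-0.09,0.15,0.03],[0,0,0.54]],
    [0.06,[-0.1055,0.173,0.04],[0,0,0.558]],
    [0.06,[-0.1055,0.173,0.04],[0,0,0.558]]
  ]
}}

```text
time: 1.98
tool_pos: [0.5051, -0.207, 0.1482]
ee_rot: [-3.138, 0.003, 0.353]
wrist_force: [-0.4, 0.5, -0.1]
width: 0.0598
finger_force: 0.0
```

```bash
python3 -c "
from h import *
c=imaging.get_calibration('wrist');a=snap('wrist','w1.png')
b=cv2.convertScaleAbs(cv2.resize(a,(800,600),interpolation=3),alpha=1.3)[:,:,::-1]
cv2.imwrite('pics/w1b.png',b); import pickle; pickle.dump(c,open('w1.pkl','wb'))
print(robot.get_obs()['tool_pos'],robot.get_obs()['ee_rot'],c)"
```

```text
[ 0.50529072 -0.20579575  0.14929808] [-3.13890151e+00  1.63136871e-03  3.54757567e-01] {'intrinsics': array([[325.6874795 ,   0.        , 260.85410385],
       [  0.        , 325.6874795 , 188.46587964],
       [  0.        ,   0.        ,   1.        ]]), 'position': array([ 0.57460018, -0.1816502 ,  0.34244892]), 'rotation': array([-0.25458328,  0.00400948, -1.21809095])}
```

View pics/w1b.png

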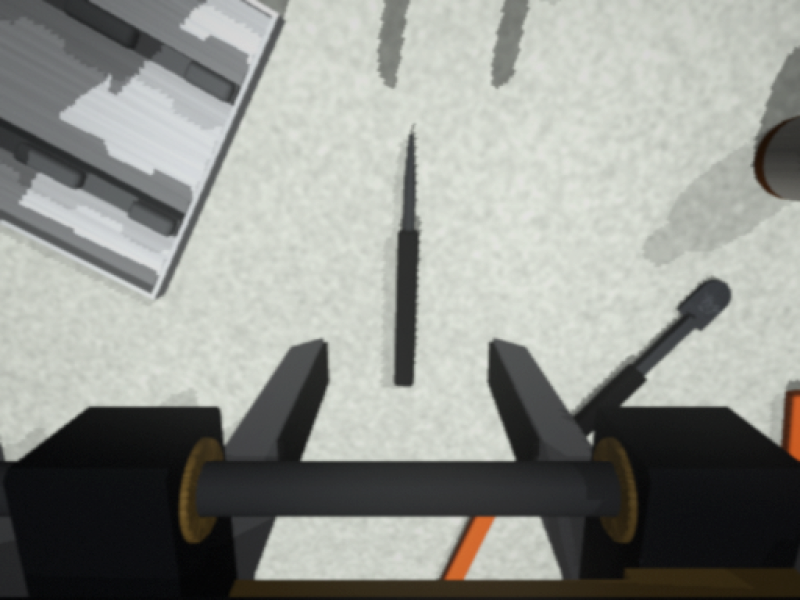

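The wrist view shows the probe between the open fingers, with its point at (412,127) and its handle end at (404,385). The tray's -y edge runs from (282,15) to (157,295). The spatula is at right, with its blade tip at (722,284).

```bash
python3 -c "
from h import *
import pickle
c=pickle.load(open('w1.pkl','rb')); s=1.5625
f=lambda u,v,z:px2w('',u/s,v/s,z,c)
t=f(412,127,.007);e=f(404,385,.010);d=t-e;print('probe',t,e,np.linalg.norm(d),'mid',e+(d)/np.linalg.norm(d)*.085,'yaw',np.arctan2(d[1],d[0]))
print('stip',f(722,284,.003),'corners',f(282,15,.016),f(157,295,.016))
m=(t+e)/2
go(m[0],m[1],.028,np.arctan2(d[1],d[0]))
"
```

```text
probe [ 0.5950639  -0.17563629  0.007     ] [ 0.42993947 -0.23077532  0.01      ] 0.17411315602525212 mid [ 0.51055128 -0.20385709  0.00853544] yaw 0.32228211493249326
stip [ 0.57266526 -0.41003077  0.003     ] corners [ 0.62649053 -0.08347054  0.016     ] [ 0.43641397 -0.05371071  0.016     ]
shift [0.0079 0.0004 0.1213] turn [-0.003  0.002  0.032] t 2.025 yaw 0.355
```

{"name": "drive_tool", "arguments": {
  "series": [
    [0.06,[0.005,0,0.05],[0,0,0.032]],
    [0.06,[0.007,0,0.09],[0,0,0.032]],
    [0.06,[0.007,0,0.121],[0,0,0.032]],
    [0.06,[0.007,0,0.121],[0,0,0.032]],
    [0.0,[0.007,0,0.121],[0,0,0.032]]
  ]
}}

```text
time: 2.65
tool_pos: [0.5136, -0.203, 0.0316]
ee_rot: [3.14, -0.002, 0.325]
wrist_force: [-0.1, -1.5, 0.7]
width: 0.0532
finger_force: 0.0
```

{"name": "drive_tool", "arguments": {
  "series": [
    [0,[0,0,0],[0,0,0]],
    [0,[0,0,0],[0,0,0]],
    [0,[0,0,0],[0,0,0]]
  ]
}}

```text
time: 3.02
tool_pos: [0.5129, -0.2036, 0.0303]
ee_rot: [3.141, -0.001, 0.324]
wrist_force: [0.8, 0.1, -0.0]
width: 0.0237
finger_force: 0.0
```

{"name": "drive_tool", "arguments": {
  "series": [
    [0.022,[0,0,0.003],[0,0,0]],
    [0,[0,0,0.003],[0,0,0]],
    [0,[0,0,0.003],[0,0,0]],
    [0,[0,0,0.003],[0,0,0]],
    [0,[0,0,0.003],[0,0,0]]
  ]
}}

```text
time: 3.65
tool_pos: [0.5126, -0.2034, 0.0266]
ee_rot: [-3.142, -0.0, 0.324]
wrist_force: [0.9, -0.5, -0.3]
width: 0.0001
finger_force: 0.0
```

The fingers closed on nothing, so I'll look.

```bash
python3 -c "
from h import *
c=imaging.get_calibration('wrist');a=snap('wrist','w2.png')
b=cv2.convertScaleAbs(cv2.resize(a,(800,600),interpolation=3),alpha=1.3)[:,:,::-1]
cv2.imwrite('pics/w2b.png',b); import pickle; pickle.dump(c,open('w2.pkl','wb'))
o=robot.get_obs();print(o['tool_pos'],o['ee_rot'],o['width'],o['finger_force']);print(w2px('',[*o['tool_pos'][:2],.0],c)*1.5625)
R=Ro.from_euler('xyz',o['ee_rot']);print(w2px('',o['tool_pos']+R.apply([0,0,.025]),c)*1.5625)"
```

```text
[ 0.51257255 -0.20336489  0.02658323] [-3.14154411e+00 -1.05529716e-04  3.23822507e-01] 0.000647050725792797 0.0
[408.89017502 329.66301882]
[408.89377159 330.76034223]
```

View pics/w2b.png

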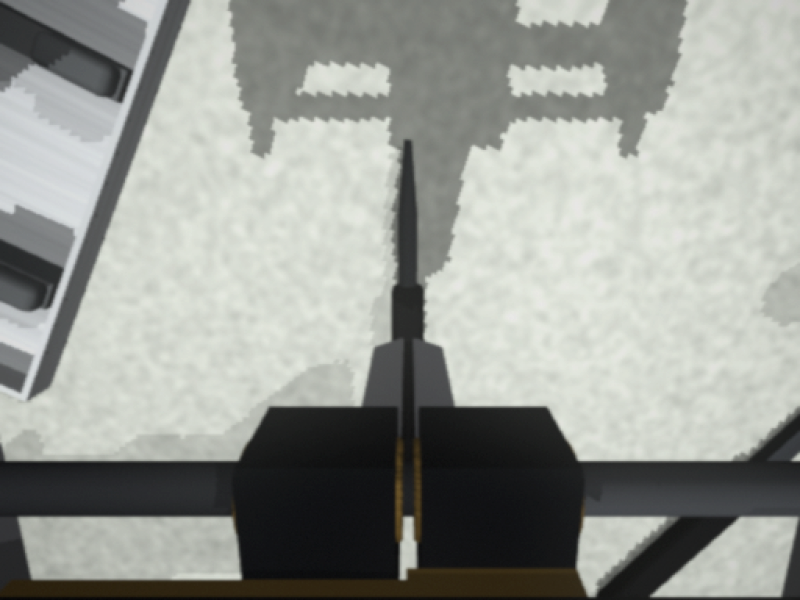

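```bash
python3 -c "
from h import *
import pickle
c=pickle.load(open('w2.pkl','rb'));s=1.5625
f=lambda u,v,z:px2w('',u/s,v/s,z,c).round(4)
print(c['position'],c['rotation'])
print('tip',f(407,141,.007),'junc',f(408,287,.014),'junc w',f(393,300,.014),f(423,300,.014))
R=Ro.from_euler('xyz',[-3.14154,0,.3238]);p=np.array([0.51257255,-0.20336489,0.02658323])
for zz in (.025,.015,.005,-.01):
  print(zz,[ (w2px('',p+R.apply([x,y,zz]),c)*s).round() for x,y in((.008,-.0125),(.008,.0125),(-.008,.0125))])
o=robot.get_obs();print(o['joint_positions'],o['wrist_force'],o['wrist_torque'])
"
```

```text
[ 0.58201757 -0.17961663  0.22100698] [-2.51591422e-01  6.88657061e-04 -1.24733878e+00]
tip [ 0.5903 -0.1764  0.007 ] junc [ 0.5346 -0.1955  0.014 ] junc w [ 0.5273 -0.1913  0.014 ] [ 0.5313 -0.2033  0.014 ]
0.025 [array([381., 314.]), array([437., 314.]), array([436., 347.])]
0.015 [array([380., 320.]), array([438., 320.]), array([437., 355.])]
0.005 [array([379., 328.]), array([439., 328.]), array([439., 364.])]
-0.01 [array([376., 340.]), array([442., 340.]), array([441., 379.])]
[-4.80598663e-01  1.80220204e-01  1.59958006e+00  1.12131609e-04
  1.36175418e+00  7.66351887e-01] [ 0.19470056 -0.62197247 -0.18038231] [-0.03497166  0.20783495  0.01072057]
```

In this wrist view the closed fingers sit over the handle at (408,340) and the probe is undisturbed, with its point at (407,141). From their pixel scale the fingertips are about 40 mm higher than the stated geometry puts them. I'll open and descend in small steps, watching the wrist force.

{"name": "drive_tool", "arguments": {
  "series": [
    [0.05,[0,0,0],[0,0,0]],
    [0.05,[0,0,0],[0,0,0]],
    [0.05,[0,0,0],[0,0,0]],
    [0.05,[0,0,0.005],[0,0,0]],
    [0.05,[0,0,0.01],[0,0,0]]
  ]
}}

```text
time: 4.32
tool_pos: [0.5124, -0.2033, 0.0161]
ee_rot: [-3.141, 0.0, 0.324]
wrist_force: [-0.1, -0.7, 0.8]
width: 0.0468
finger_force: 0.0
```

```bash
python3 -c "
from h import *
o=robot.get_obs();R=Ro.from_euler('xyz',o['ee_rot']);print(o['width'],o['tool_pos'])
q=w2px('side',o['tool_pos']+R.apply([0,0,.025]));print(q)
a=snap('side','s2.png');u,v=q.astype(int)
cv2.imwrite('pics/s2b.png',cv2.convertScaleAbs(cv2.resize(a[v-60:v+40,u-70:u+70],None,fx=5,fy=5,interpolation=3),alpha=1.3)[:,:,::-1])
for y in (-.03,.03):
  for z in (.025,-.02): print(y,z,((w2px('side',o['tool_pos']+R.apply([0,y,z]))-[u-70,v-60])*5).round())
"
```

```text
0.046782258514175896 [ 0.51243402 -0.20330606  0.01611947]
[256.26401421 217.84548865]
-0.03 0.025 [357. 327.]
-0.03 -0.02 [356. 278.]
0.03 0.025 [346. 282.]
0.03 -0.02 [345. 234.]
```

View pics/s2b.png

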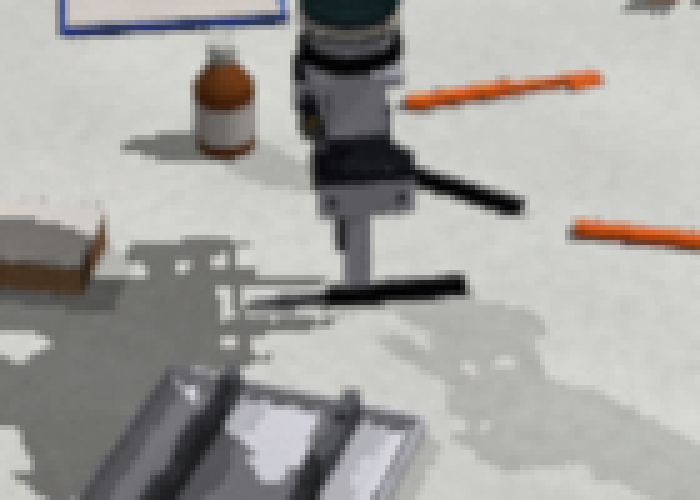

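The side crop shows the near fingertip at (357,283), where the stated geometry puts it at (357,327). The real tips are therefore about 16 mm behind the reported TCP, and still about 30 mm above the bench. I'll go down further.

{"name": "drive_tool", "arguments": {
  "series": [
    [0.05,[0,0,0.01],[0,0,0]],
    [0.05,[0,0,0.02],[0,0,0]],
    [0.05,[0,0,0.024],[0,0,0]],
    [0.05,[0,0,0.024],[0,0,0]]
  ]
}}

```text
time: 4.88
tool_pos: [0.5121, -0.2031, -0.0081]
ee_rot: [-3.141, 0.001, 0.324]
wrist_force: [-0.2, 0.2, 0.5]
width: 0.0499
finger_force: 0.0
```

{"name": "drive_tool", "arguments": {
  "series": [
    [0.04,[0,0,0.002],[0,0,0]],
    [0.03,[0,0,0.003],[0,0,0]],
    [0.03,[0,0,0.003],[0,0,0]]
  ]
}}

```text
time: 5.25
tool_pos: [0.5126, -0.2034, -0.0103]
ee_rot: [3.141, -0.0, 0.324]
wrist_force: [0.9, -0.2, 1.2]
width: 0.0304
finger_force: 0.0
```

{"name": "drive_tool", "arguments": {
  "series": [
    [0.03,[0,0,0.002],[0,0,0]],
    [0.03,[0,0,0.002],[0,0,0]]
  ]
}}

```text
time: 5.5
tool_pos: [0.5124, -0.2033, -0.0126]
ee_rot: [-3.141, 0.0, 0.324]
wrist_force: [0.2, 0.0, 0.2]
width: 0.0302
finger_force: 0.0
```

{"name": "drive_tool", "arguments": {
  "series": [
    [0.03,[0,0,0.0015],[0,0,0]],
    [0.03,[0,0,0.0015],[0,0,0]]
  ]
}}

```text
time: 5.75
tool_pos: [0.5124, -0.2033, -0.0141]
ee_rot: [-3.141, 0.0, 0.324]
wrist_force: [-0.1, -0.7, 0.3]
width: 0.0299
finger_force: 0.0
```

{"name": "drive_tool", "arguments": {
  "series": [
    [0.03,[0,0,0.0015],[0,0,0]],
    [0.03,[0,0,0.0015],[0,0,0]]
  ]
}}

```text
time: 6.0
tool_pos: [0.5127, -0.2034, -0.0146]
ee_rot: [3.141, -0.0, 0.324]
wrist_force: [-1.1, 1.2, 5.4]
width: 0.0299
finger_force: 2.4
```

The tips touch the bench at reported z of about -0.0145, so tip height is tool z + 0.0145. I'll raise 2 mm and close.

{"name": "drive_tool", "arguments": {
  "series": [
    [0.03,[0,0,-0.003],[0,0,0]],
    [0,[0,0,-0.003],[0,0,0]],
    [0,[0,0,-0.003],[0,0,0]],
    [0,[0,0,-0.003],[0,0,0]],
    [0,[0,0,-0.003],[0,0,0]]
  ]
}}

```text
time: 6.62
tool_pos: [0.5124, -0.2033, -0.0127]
ee_rot: [-3.141, 0.0, 0.324]
wrist_force: [0.1, 0.2, -0.1]
width: 0.0134
finger_force: 30.0
```

Gripped at 13.4 mm. Lifting.

{"name": "drive_tool", "arguments": {
  "series": [
    [0,[0,0,-0.03],[0,0,0]],
    [0,[0,0,-0.075],[0,0,0]],
    [0,[0,0,-0.115],[0,0,0]],
    [0,[0,0,-0.115],[0,0,0]]
  ]
}}

```text
time: 7.12
tool_pos: [0.5151, -0.2046, 0.1069]
ee_rot: [3.135, -0.006, 0.324]
wrist_force: [0.4, -0.6, -0.9]
width: 0.014
finger_force: 30.0
```

```bash
python3 -c "
from h import *
c=np.array([.546,.046]);a=-.14;m=c+.003*np.array([np.cos(a),np.sin(a)])
go(m[0],m[1],.10,a)"
```

```text
shift [ 0.1117 -0.2265  0.0062] turn [ 0.005 -0.008  0.464] t 7.125 yaw 0.324
```

{"name": "drive_tool", "arguments": {
  "series": [
    [0,[0.02,-0.04,0],[0,0,0.1]],
    [0,[0.046,-0.092,0],[0,0,0.22]],
    [0,[0.072,-0.144,0],[0,0,0.34]],
    [0,[0.097,-0.194,0],[0,0,0.464]],
    [0,[0.114,-0.224,0],[0,0,0.464]]
  ]
}}

```text
time: 7.75
tool_pos: [0.5481, 0.0479, 0.1004]
ee_rot: [-3.142, 0.003, -0.139]
wrist_force: [0.2, -0.8, -0.2]
width: 0.0137
finger_force: 30.0
```

{"name": "drive_tool", "arguments": {
  "series": [
    [0,[0,0,0],[0,0,0]],
    [0,[0,0,0],[0,0,0]]
  ]
}}

```text
time: 8.0
tool_pos: [0.5485, 0.0446, 0.1012]
ee_rot: [3.141, 0.002, -0.14]
wrist_force: [-0.6, 0.4, -0.2]
width: 0.013
finger_force: 30.0
```

```bash
python3 -c "
from h import *
o=robot.get_obs();c=imaging.get_calibration('wrist');a=snap('wrist','w3.png')
b=cv2.convertScaleAbs(cv2.resize(a,(800,600),interpolation=3),alpha=1.3)[:,:,::-1]
cv2.imwrite('pics/w3b.png',b); import pickle; pickle.dump((c,o),open('w3.pkl','wb'))
print(o['tool_pos'],o['ee_rot'],o['time'])"
```

```text
[0.54853415 0.04455615 0.10121002] [ 3.14055315e+00  2.27172560e-03 -1.40340730e-01] 8.0
```

View pics/w3b.png

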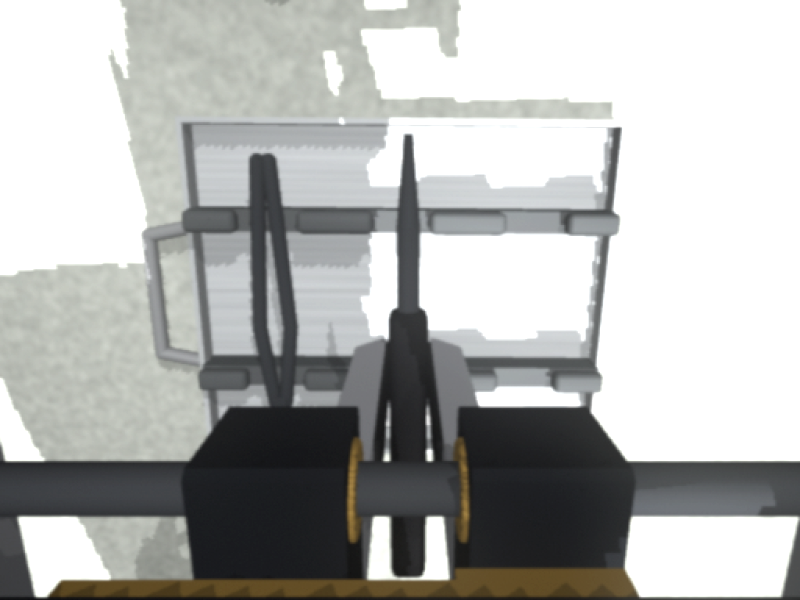

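The wrist view shows the probe held between the fingers with its point at (408,135). The middle notch on the far rest lies between teeth edges 373 and 430 at v=220. The last notches are at (537,220) and (524,380), and the forceps lie untouched at (265,155) to (285,400).

```bash
python3 -c "
from h import *
import pickle
c,o=pickle.load(open('w3.pkl','rb'));s=1.5625
f=lambda u,v,z:px2w('',u/s,v/s,z,c)[:2]
L1,R1=f(185,220,.03),f(618,220,.03);L2,R2=f(200,380,.03),f(601,380,.03)
print(np.linalg.norm(L1-R1),np.linalg.norm(L2-R2))
A,B=(L1+R1)/2,(L2+R2)/2;d=A-B;yaw=np.arctan2(d[1],d[0]);print('rest mids',A,B,np.linalg.norm(d),'yaw',yaw,'bay2',(A+B)/2)
ydir=np.arctan2(*(L1-R1)[::-1])-np.pi/2,np.arctan2(*(L2-R2)[::-1])-np.pi/2;print('yaw via rests',ydir)
print('notch2',f(401.5,220,.03),'notch3',f(537,220,.03),f(524,380,.03))
t=f(408,135,.121);j=f(408,312,.128);print('tip',t,'axis',np.arctan2(*(t-j)[::-1]),np.linalg.norm(t-j),'mid',t-.085*(t-j)/np.linalg.norm(t-j),o['tool_pos'])
"
```

```text
0.22480887801954885 0.22598781251662736
rest mids [0.59317037 0.04250329] [0.5044214  0.05591085] 0.08975602138363964 yaw -0.14993908682845686 bay2 [0.54879589 0.04920707]
yaw via rests (np.float64(-0.14067921792816263), np.float64(-0.1407587857794239))
notch2 [0.59317195 0.04251438] notch3 [ 0.58330714 -0.0271451 ] [ 0.49465793 -0.01299358]
tip [0.63000771 0.03399253] axis -0.14057107625570098 0.05835570583706906 mid [0.54584614 0.04590175] [0.54853415 0.04455615 0.10121002]
```

{"name": "drive_tool", "arguments": {
  "series": [
    [0,[0.0025,-0.0035,0.025],[0,0,0]],
    [0,[0.0025,-0.0035,0.06],[0,0,0]],
    [0,[0.0025,-0.0035,0.085],[0,0,0]],
    [0,[0.0025,-0.0035,0.093],[0,0,0]],
    [0,[0.0025,-0.0035,0.093],[0,0,0]]
  ]
}}

```text
time: 8.68
tool_pos: [0.5522, 0.0475, 0.0095]
ee_rot: [3.141, 0.0, -0.142]
wrist_force: [-0.1, -0.3, -0.3]
width: 0.0136
finger_force: 30.0
```

{"name": "drive_tool", "arguments": {
  "series": [
    [0,[0,0,0],[0,0,0]],
    [0,[0,0,0.001],[0,0,0]],
    [0,[0,0,0.001],[0,0,0]]
  ]
}}

```text
time: 9.05
tool_pos: [0.5528, 0.0484, 0.0092]
ee_rot: [-3.141, -0.001, -0.14]
wrist_force: [0.1, -0.1, -0.1]
width: 0.0134
finger_force: 30.0
```

{"name": "drive_tool", "arguments": {
  "series": [
    [0,[0,0,0.0015],[0,0,0]],
    [0,[0,0,0.002],[0,0,0]],
    [0,[0,0,0.002],[0,0,0]]
  ]
}}

```text
time: 9.43
tool_pos: [0.5526, 0.0485, 0.007]
ee_rot: [-3.141, -0.001, -0.14]
wrist_force: [0.1, 0.1, 2.4]
width: 0.0138
finger_force: 30.0
```

{"name": "drive_tool", "arguments": {
  "series": [
    [0.04,[0,0,0],[0,0,0]],
    [0.04,[0,0,0],[0,0,0]],
    [0.04,[0,0,0],[0,0,0]]
  ]
}}

```text
time: 9.8
tool_pos: [0.5522, 0.0484, 0.0064]
ee_rot: [3.142, 0.0, -0.14]
wrist_force: [-0.3, 0.0, -0.2]
width: 0.0386
finger_force: 0.0
```

The probe is laid: 2.4 N of touch before opening and no force after. I'll lift and go to the spatula.

{"name": "drive_tool", "arguments": {
  "series": [
    [0.04,[0,0,-0.03],[0,0,0]],
    [0.05,[0,0,-0.08],[0,0,0]],
    [0.06,[0,0,-0.13],[0,0,0]],
    [0.06,[0,0,-0.13],[0,0,0]]
  ]
}}

```text
time: 10.3
tool_pos: [0.5556, 0.0483, 0.1424]
ee_rot: [-3.14, -0.011, -0.14]
wrist_force: [-1.6, 0.6, -0.1]
width: 0.0596
finger_force: 0.0
```

```bash
python3 -c "
from h import *
go(.481,-.380,.11,-.33)"
```

```text
shift [-0.0144  0.4346  0.0316] turn [-0.002 -0.011  0.19 ] t 10.3 yaw -0.14
```

{"name": "drive_tool", "arguments": {
  "series": [
    [0.06,[0,0.05,0],[0,0,0.04]],
    [0.06,[-0.003,0.11,0],[0,0,0.08]],
    [0.06,[-0.005,0.17,0],[0,0,0.12]],
    [0.06,[-0.007,0.23,0],[0,0,0.16]],
    [0.06,[-0.009,0.29,0],[0,0,0.19]]
  ]
}}

```text
time: 10.92
tool_pos: [0.5016, -0.2389, 0.1349]
ee_rot: [-3.141, 0.002, -0.331]
wrist_force: [1.6, 0.6, 0.2]
width: 0.0603
finger_force: 0.0
```

```bash
python3 -c "
from h import *
go(.481,-.380,.11,-.33)"
```

```text
shift [0.0264 0.1402 0.0247] turn [-0.001  0.002 -0.001] t 10.925 yaw -0.331
```

{"name": "drive_tool", "arguments": {
  "series": [
    [0.06,[0.01,0.05,0.01],[0,0,0]],
    [0.06,[0.02,0.1,0.02],[0,0,0]],
    [0.06,[0.026,0.141,0.025],[0,0,0]],
    [0.06,[0.026,0.141,0.025],[0,0,0]],
    [0.06,[0.026,0.141,0.025],[0,0,0]]
  ]
}}

```text
time: 11.55
tool_pos: [0.4814, -0.3784, 0.1103]
ee_rot: [-3.14, 0.002, -0.33]
wrist_force: [-0.8, 0.1, 0.1]
width: 0.0602
finger_force: 0.0
```

```bash
python3 -c "
from h import *
o=robot.get_obs();c=imaging.get_calibration('wrist');a=snap('wrist','w4.png')
b=cv2.convertScaleAbs(cv2.resize(a,(800,600),interpolation=3),alpha=1.2)[:,:,::-1]
cv2.imwrite('pics/w4b.png',b); import pickle; pickle.dump((c,o),open('w4.pkl','wb'))
print(o['tool_pos'],o['ee_rot'],o['time'])"
```

```text
[ 0.48140936 -0.3783684   0.11031158] [-3.13985162e+00  1.95961298e-03 -3.30259342e-01] 11.55
```

View pics/w4b.png

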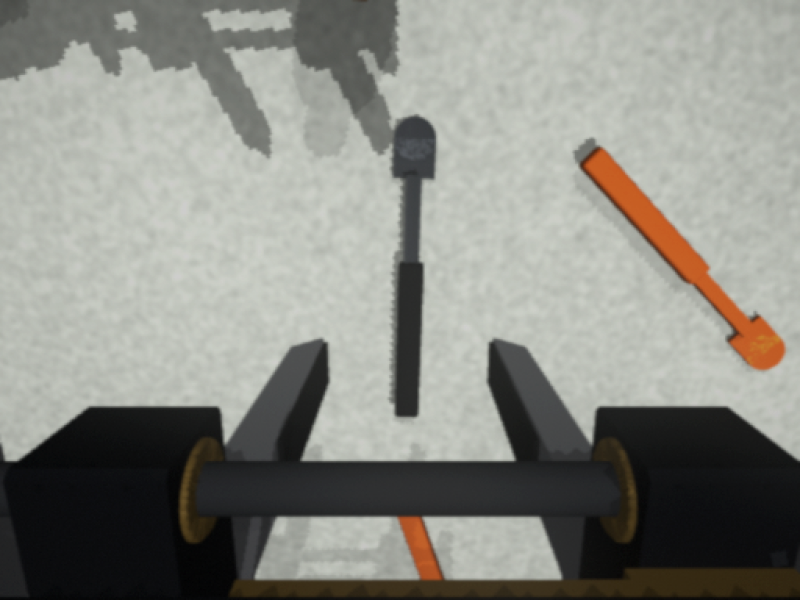

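The wrist view shows the black spatula between the fingers, with its blade tip at (416,116), the handle/neck junction at (411,263) and its handle end at (406,416). The orange one at right stays clear.

```bash
python3 -c "
from h import *
import pickle
c,o=pickle.load(open('w4.pkl','rb'));s=1.5625
f=lambda u,v,z:px2w('',u/s,v/s,z,c)[:2]
t=f(416,116,.004);e=f(406,416,.010);j=f(411,263,.01);d=t-e;L=np.linalg.norm(d);yaw=np.arctan2(d[1],d[0]);u=d/L
print(t,e,j,L,np.linalg.norm(t-j),yaw,'mid',t-.095*u,e+.088*u,j-.012*u)
m=(t-.095*u+e+.088*u+j-.012*u)/3
go(m[0],m[1],-.0127,yaw,o)
"
```

```text
[ 0.57339483 -0.41334629] [ 0.40344956 -0.34899455] [ 0.49629744 -0.38405255] 0.1817210514459199 0.08247503187295442 -0.36197693766271144 mid [ 0.48455096 -0.37970454] [ 0.48574704 -0.38015744] [ 0.48507506 -0.37980306]
shift [0.0042 0.0004 0.123 ] turn [-0.002  0.002  0.032] t 11.55 yaw -0.33
```

{"name": "drive_tool", "arguments": {
  "series": [
    [0.06,[0.004,0,0.045],[0,0,0.032]],
    [0.05,[0.004,0,0.09],[0,0,0.032]],
    [0.04,[0.004,0,0.115],[0,0,0.032]],
    [0.04,[0.004,0,0.123],[0,0,0.032]],
    [0.04,[0.004,0,0.123],[0,0,0.032]]
  ]
}}

```text
time: 12.22
tool_pos: [0.4861, -0.3799, -0.011]
ee_rot: [-3.142, -0.0, -0.361]
wrist_force: [-1.4, -0.3, 1.3]
width: 0.04
finger_force: 0.0
```

{"name": "drive_tool", "arguments": {
  "series": [
    [0.03,[0,0,0],[0,0,0]],
    [0,[0,0,0],[0,0,0]],
    [0,[0,0,0],[0,0,0]],
    [0,[0,0,0],[0,0,0]],
    [0,[0,0,0],[0,0,0]]
  ]
}}

```text
time: 12.85
tool_pos: [0.486, -0.3812, -0.0104]
ee_rot: [3.141, -0.002, -0.362]
wrist_force: [-0.3, -0.6, 4.2]
width: 0.0146
finger_force: 30.0
```

{"name": "drive_tool", "arguments": {
  "series": [
    [0,[0,0,-0.02],[0,0,0]],
    [0,[0,0,-0.06],[0,0,0]],
    [0,[0,0,-0.11],[0,0,0]],
    [0,[0,0,-0.11],[0,0,0]],
    [0,[0,0,-0.11],[0,0,0]]
  ]
}}

```text
time: 13.48
tool_pos: [0.4853, -0.3804, 0.0984]
ee_rot: [-3.141, 0.0, -0.362]
wrist_force: [-0.4, -0.5, -1.5]
width: 0.0142
finger_force: 30.0
```

```bash
python3 -c "
from h import *
a=-.143;b2=np.array([.5488,.0492]);b3=b2-.07*np.array([-np.sin(a),np.cos(a)]);print(b3)
go(b3[0]+.001,b3[1],.10,a)"
```

```text
[ 0.53882408 -0.0200855 ]
shift [-0.0767 -0.3562 -0.0015] turn [-0.     0.    -0.219] t 13.475 yaw -0.362
```

{"name": "drive_tool", "arguments": {
  "series": [
    [0,[-0.008,-0.04,0],[0,0,-0.05]],
    [0,[-0.02,-0.096,0],[0,0,-0.1]],
    [0,[-0.032,-0.152,0],[0,0,-0.15]],
    [0,[-0.044,-0.208,0],[0,0,-0.2]],
    [0,[-0.056,-0.264,0],[0,0,-0.219]]
  ]
}}

```text
time: 14.1
tool_pos: [0.5252, -0.1116, 0.096]
ee_rot: [-3.141, 0.004, -0.143]
wrist_force: [0.1, -0.5, -1.1]
width: 0.0144
finger_force: 30.0
```

```bash
python3 -c "
from h import *
go(.5398,-.0203,.10,-.143)"
```

```text
shift [ 0.0015 -0.0925 -0.0039] turn [-0.001  0.004  0.   ] t 14.1 yaw -0.143
```

{"name": "drive_tool", "arguments": {
  "series": [
    [0,[0.001,-0.05,0],[0,0,0]],
    [0,[0.0015,-0.092,0],[0,0,0]],
    [0,[0.0015,-0.092,0],[0,0,0]],
    [0,[0.0015,-0.092,0],[0,0,0]]
  ]
}}

```text
time: 14.6
tool_pos: [0.5402, -0.0234, 0.0969]
ee_rot: [3.141, 0.003, -0.143]
wrist_force: [0.6, 0.3, -0.1]
width: 0.0143
finger_force: 30.0
```

```bash
python3 -c "
from h import *
o=robot.get_obs();c=imaging.get_calibration('wrist');a=snap('wrist','w5.png')
b=cv2.convertScaleAbs(cv2.resize(a,(800,600),interpolation=3),alpha=1.0)[:,:,::-1]
cv2.imwrite('pics/w5b.png',b); import pickle; pickle.dump((c,o),open('w5.pkl','wb'))
print(o['tool_pos'],o['ee_rot'],o['time'])
a=-.143;b=np.array([.5388,-.0201]);ex=np.array([np.cos(a),np.sin(a)]);ey=np.array([-ex[1],ex[0]])
for X in(-.045,.045):
  for Y in(-.015,.015): print(X,Y,(w2px('',[*(b+X*ex+Y*ey),.03],c)*1.5625).round())
go(.5398,-.0203,.10,-.143)"
```

```text
[ 0.54022508 -0.02338145  0.09688673] [ 3.14093202  0.00323577 -0.14304616] 14.6
-0.045 -0.015 [431. 386.]
-0.045 0.015 [377. 386.]
0.045 -0.015 [433. 223.]
0.045 0.015 [374. 224.]
shift [-0.0012 -0.0035 -0.0027] turn [ 0.001  0.003 -0.001] t 14.65 yaw -0.144
```

View pics/w5b.png

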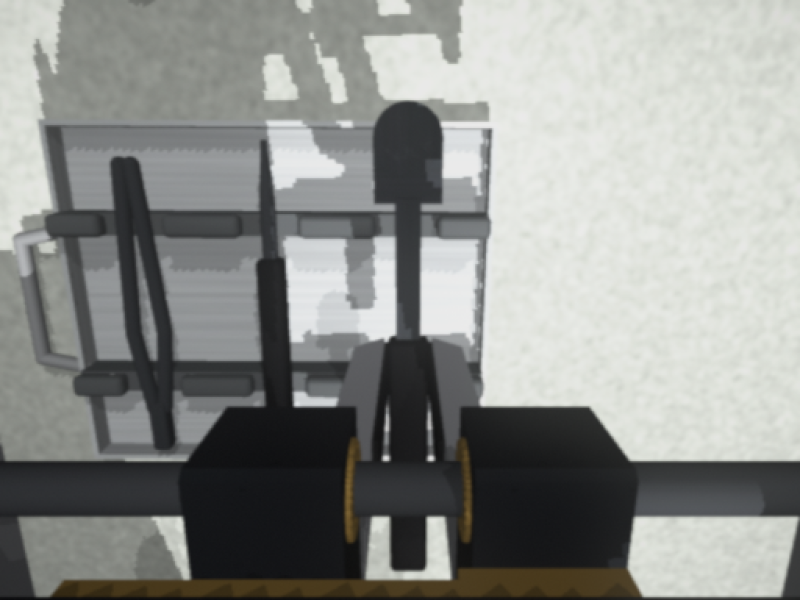

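The wrist view shows the spatula over the last notch, whose far-rest teeth edges are at 378 and 438 with the spatula at u=408, so it is centred. The probe lies in the middle notches and the forceps are untouched. Lowering.

{"name": "drive_tool", "arguments": {
  "series": [
    [0,[0,0,0.025],[0,0,0]],
    [0,[0,0,0.055],[0,0,0]],
    [0,[0,0,0.078],[0,0,0]],
    [0,[0,0,0.084],[0,0,0]],
    [0,[0,0,0.084],[0,0,0]]
  ]
}}

```text
time: 15.28
tool_pos: [0.5412, -0.024, 0.0145]
ee_rot: [3.142, 0.0, -0.145]
wrist_force: [-1.2, 0.2, -0.1]
width: 0.0145
finger_force: 30.0
```

{"name": "drive_tool", "arguments": {
  "series": [
    [0,[0,0,0.001],[0,0,0]],
    [0,[0,0,0.001],[0,0,0]]
  ]
}}

```text
time: 15.52
tool_pos: [0.5421, -0.0233, 0.0147]
ee_rot: [-3.142, -0.002, -0.143]
wrist_force: [0.1, -0.1, -0.4]
width: 0.0143
finger_force: 30.0
```

{"name": "drive_tool", "arguments": {
  "series": [
    [0,[0,0,0.0015],[0,0,0]],
    [0,[0,0,0.003],[0,0,0]],
    [0,[0,0,0.003],[0,0,0]]
  ]
}}

```text
time: 15.9
tool_pos: [0.5412, -0.0229, 0.0104]
ee_rot: [-3.142, 0.0, -0.143]
wrist_force: [0.3, -0.2, 0.1]
width: 0.0139
finger_force: 30.0
```

{"name": "drive_tool", "arguments": {
  "series": [
    [0,[0,0,0.001],[0,0,0]],
    [0,[0,0,0.001],[0,0,0]]
  ]
}}

```text
time: 16.15
tool_pos: [0.5414, -0.023, 0.0096]
ee_rot: [-3.141, -0.0, -0.143]
wrist_force: [0.5, -0.5, -0.4]
width: 0.014
finger_force: 30.0
```

{"name": "drive_tool", "arguments": {
  "series": [
    [0,[0,0,0.0015],[0,0,0]],
    [0,[0,0,0.0015],[0,0,0]]
  ]
}}

```text
time: 16.4
tool_pos: [0.5415, -0.0231, 0.0096]
ee_rot: [-3.142, -0.0, -0.143]
wrist_force: [-3.6, 0.3, 6.9]
width: 0.0147
finger_force: 30.0
```

Contact at 6.9 N. I'll ease up slightly, release and lift.

{"name": "drive_tool", "arguments": {
  "series": [
    [0,[0,0,-0.001],[0,0,0]],
    [0.03,[0,0,-0.001],[0,0,0]],
    [0.035,[0,0,-0.001],[0,0,0]],
    [0.035,[0,0,-0.001],[0,0,0]],
    [0.035,[0,0,-0.001],[0,0,0]]
  ]
}}

```text
time: 17.02
tool_pos: [0.5412, -0.023, 0.0089]
ee_rot: [-3.141, 0.0, -0.143]
wrist_force: [-0.9, -1.3, -0.6]
width: 0.0349
finger_force: 0.0
```

{"name": "drive_tool", "arguments": {
  "series": [
    [0.035,[0,0,-0.02],[0,0,0]],
    [0.035,[0,0,-0.06],[0,0,0]],
    [0.05,[0,0,-0.12],[0,0,0]],
    [0.06,[0,0,-0.18],[0,0,0]],
    [0.07,[0,0,-0.2],[0,0,0]]
  ]
}}

```text
time: 17.65
tool_pos: [0.5433, -0.0234, 0.2146]
ee_rot: [-3.142, -0.009, -0.143]
wrist_force: [0.1, 0.5, -0.3]
width: 0.0614
finger_force: 0.0
```

```bash
python3 -c "
from h import *
o=robot.get_obs();c=imaging.get_calibration('wrist');a=snap('wrist','w6.png');t=snap('top','t6.png');s=snap('side','s6.png')
import pickle; pickle.dump((c,o),open('w6.pkl','wb'))
A=cv2.convertScaleAbs(cv2.resize(t[155:240,60:240],(400,189),interpolation=3),alpha=1.5)
B=cv2.resize(a,(400,300),interpolation=3)
C=cv2.convertScaleAbs(cv2.resize(s[220:360,130:290],(400,350),interpolation=3),alpha=1.3)
m=np.zeros((500,800,3),np.uint8);m[:189,:400]=A;m[190:490,:400]=B;m[:350,400:]=C
cv2.imwrite('pics/m6.png',m[:,:,::-1])
print(o['tool_pos'],o['ee_rot'],o['time'])"
```

```text
[ 0.5433195  -0.02335443  0.21462363] [-3.14152527 -0.00896749 -0.14321796] 17.65
```

View pics/m6.png

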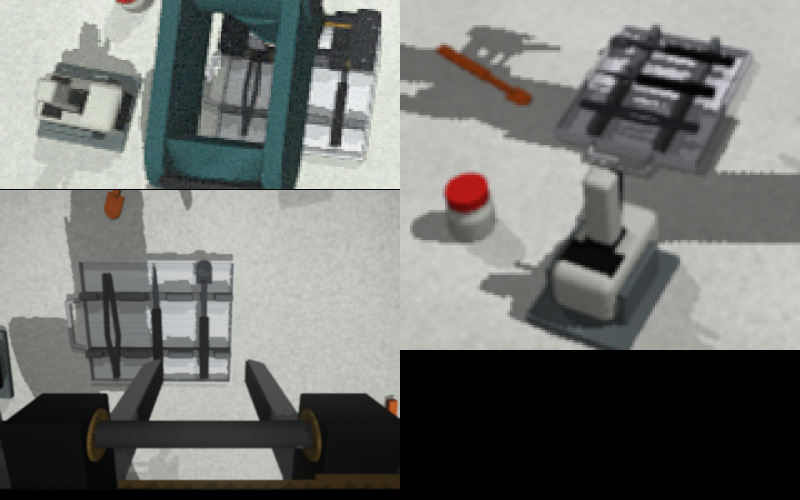

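The composite shows the kit laid: forceps at x=110, probe at 157 and spatula at 204 in the wrist inset, all in their notches with points up, that is to +x. The scanner's grip stands at about (602,172) in the side inset, with the trigger on the far (-y) side. Now I'll go over the scanner.

{"name": "drive_tool", "arguments": {
  "series": [
    [0.094,[-0.01,-0.05,0],[0,0,0.02]],
    [0.094,[-0.023,-0.11,0],[0,0,0.04]],
    [0.094,[-0.035,-0.17,0],[0,0,0.06]],
    [0.094,[-0.048,-0.23,0],[0,0,0.06]],
    [0.094,[-0.06,-0.28,0],[0,0,0.06]]
  ]
}}

```text
time: 18.42
tool_pos: [0.5203, 0.2645, 0.2059]
ee_rot: [3.139, 0.004, -0.202]
wrist_force: [1.2, 0.6, 0.5]
width: 0.0938
finger_force: 0.0
```

{"name": "drive_tool", "arguments": {
  "series": [
    [0.094,[-0.012,-0.05,0],[0,0,0]],
    [0.094,[-0.017,-0.078,0],[0,0,0]],
    [0.094,[-0.017,-0.078,0],[0,0,0]],
    [0.094,[-0.017,-0.078,0],[0,0,0]]
  ]
}}

```text
time: 18.92
tool_pos: [0.5205, 0.3414, 0.2073]
ee_rot: [3.139, 0.002, -0.204]
wrist_force: [-0.2, 0.4, 0.4]
width: 0.0938
finger_force: 0.0
```

```bash
cat > v.py <<'E'
from h import *
o=robot.get_obs();c=imaging.get_calibration('wrist');a=snap('wrist','w7.png')
import pickle; pickle.dump((c,o),open('w7.pkl','wb'))
print(o['tool_pos'],o['ee_rot'],o['time'],o['joint_positions'])
for p in [(.5207,.3599,.165),(.5115,.3297,.147)]: print(w2px('',p,c).round())
g=cv2.cvtColor(a,cv2.COLOR_RGB2GRAY)
q=cv2.resize(g[90:330,130:380],(62,60),interpolation=cv2.INTER_AREA)
print('\n'.join(''.join(' .:-=+*#%@'[min(9,int(v)//25)] for v in r) for r in q))
E
python3 v.py
```

```text
[0.52053523 0.34136647 0.20727015] [ 3.13905319e+00  2.10000127e-03 -2.03689596e-01] 18.925 [ 4.89749531e-01  2.50909979e-01  1.14997700e+00 -6.19960784e-04
  1.74394384e+00  2.26412697e+00]
[238. 208.]
[278. 205.]
############*++=======+==++**########*======================-:
##########++=================++++*####+=====================-:
##########========================+####+====================-:
#########*=========================*###*====================-:
#########*=========================+*###+===================-:
#########*===========================+###+*+================-:
#########+----------------------------+#####+===============-:
#########+:::::::::::::::::::::::::::-=#####*===============-:
#########+::::::::::::::::::::::::::::=#####*+==============-:
#########+::::::::::::::::::::::::::::-####*+===============-:
#########*::::---:::::::::::-----:::::-###*=================-:
#########*::::::::::::::::::::::::::::-#*+==================--
#########*:::----:::::::::::::::-------*====================--
#########*--==========================-=======================
###
[... 2194 characters left out ...]
==-    
.     :#######################################============:   
.    .+#######################################+===========-.  
......-----------------------------------------::::::::::::...
..............................................................
..............................................................
..............................................................
..........................::::::::::::::......................
..........................:::::::::::::::.:...................
................................::.:..........................
..............................................................
..............................................................
```

Run:
```python
from h import *
import pickle
a=cv2.imread('pics/w7.png')[:,:,::-1]
g=cv2.cvtColor(a,cv2.COLOR_RGB2GRAY)[150:222,184:284:1]
q=g[::2]
for i,r in enumerate(q): print(150+2*i,''.join(' .:-=+*#%@'[min(9,int(v)//22)] for v in r))
c,o=pickle.load(open('w7.pkl','rb'))
for z in(.165,.147,.13,.074): print(z,[px2w('',u,200,z,c).round(3)[:2] for u in(205,221,237,260)])
```

```text
150 #*=:............................:==+++++++++++++++++++++++++++++*###################################
152 ##+:............................:==+++++++++++++++++++++++++++++*###################################
154 %#+-............................:==+++++++++++++++++++++++++++++*#%%%%%%%%%%%%%%%%%%%%%%%%%%%%%%%%%%
156 %#+-............................:==++++++++++++++++++++++++++++++##%%%%%%%%%%%%%%%%%%%%%%%%%%%%%%%%%
158 %#*=:...........................:==++++++++++++++++++++++++++++++*#%%%%%%%%%%%%%%%%%%%%%%%%%%%%%%%%%
160 %#*-:...........................:----==========================+++#%%%%%%%%%%%%%%%%%%%%%%%%%%%%%%%%%
162 %#*=:..........................................................-=+*#%%%%%%%%%%%%%%%%%%%%%%%%%%%%%%%%
164 %##+:................................:::---------::::::::.......-=+#%%%%%%%%%%%%%%%%%%%%%%%%%%%%%%%%
166 %%#+:.............................::-----------------------:....-*#%%%%%%%%%%%%%%%%%%%%%%%%%%%%%%%%%
168 %%#+:............................::-------------------------:...-+#%%%%%%%%%%%%%%%%%%%%%%%%%%%%%%%%%
170 %%#+:...........................:-------------
[... 2374 characters left out ...]
########***#####*****##%%%%%%%%%%%%%%%%%%%%%%%###****************+++++*#################*++=+++
218 #######################***##################%%%%%#####**###################################%%%%#*+++
220 ###########################*###############################################################%%%%%*+++
0.165 [array([0.532, 0.383]), array([0.53 , 0.371]), array([0.527, 0.359]), array([0.524, 0.342])]
0.147 [array([0.528, 0.387]), array([0.525, 0.375]), array([0.522, 0.362]), array([0.519, 0.344])]
0.13 [array([0.523, 0.391]), array([0.52 , 0.378]), array([0.518, 0.364]), array([0.514, 0.345])]
0.074 [array([0.509, 0.404]), array([0.506, 0.388]), array([0.502, 0.372]), array([0.497, 0.348])]
```

The grip's top face is at u 204 to 241, v 185 to 218, aligned with the tool's axes, and the trigger's outer edge is at u≈263.

```bash
python3 -c "
from h import *
print(px2w('side',210.8,288.8,.165))
go(.5287,.3661,.0965,-.204)"
```

```text
[0.52289142 0.37028238 0.165     ]
shift [ 0.0028 -0.0263  0.1114] turn [ 0.002  0.001 -0.   ] t 18.975 yaw -0.204
```

{"name": "drive_tool", "arguments": {
  "series": [
    [0.094,[0,-0.026,0],[0,0,0]],
    [0.094,[0.001,-0.026,0.03],[0,0,0]],
    [0.094,[0.001,-0.026,0.07],[0,0,0]],
    [0.094,[0.001,-0.026,0.111],[0,0,0]],
    [0.094,[0.001,-0.026,0.111],[0,0,0]]
  ]
}}

```text
time: 19.6
tool_pos: [0.5249, 0.3647, 0.0935]
ee_rot: [3.135, 0.007, -0.205]
wrist_force: [-0.5, 0.0, 0.1]
width: 0.0941
finger_force: 0.0
```

{"name": "drive_tool", "arguments": {
  "series": [
    [0.06,[0,0,0],[0,0,0]],
    [0.06,[0,0,0],[0,0,0]],
    [0.06,[0,0,0],[0,0,0]]
  ]
}}

```text
time: 19.98
tool_pos: [0.5282, 0.3682, 0.1003]
ee_rot: [-3.139, -0.003, -0.203]
wrist_force: [1.2, -0.8, -0.3]
width: 0.0674
finger_force: 0.0
```

Now squeeze.

{"name": "drive_tool", "arguments": {
  "series": [
    [0,[0,0,0],[0,0,0]],
    [0,[0,0,0],[0,0,0]],
    [0,[0,0,0],[0,0,0]],
    [0,[0,0,0],[0,0,0]],
    [0,[0,0,0],[0,0,0]]
  ]
}}

```text
time: 20.6
tool_pos: [0.5275, 0.3664, 0.0989]
ee_rot: [3.139, -0.001, -0.204]
wrist_force: [-0.3, -4.5, 5.8]
width: 0.0359
finger_force: 30.0
```

{"name": "drive_tool", "arguments": {
  "series": [
    [0,[0,0,0],[0,0,0]],
    [0,[0,0,0],[0,0,0]],
    [0,[0,0,0],[0,0,0]],
    [0,[0,0,0],[0,0,0]]
  ]
}}

```text
time: 21.1
tool_pos: [0.5275, 0.3664, 0.0988]
ee_rot: [3.139, -0.001, -0.204]
wrist_force: [-0.8, -5.3, 5.3]
width: 0.0349
finger_force: 30.0
```

The opening is 35 to 36 mm, so the trigger is home, and it was held for over 0.5 s. Releasing and retreating upward.

{"name": "drive_tool", "arguments": {
  "series": [
    [0.094,[0,0,0],[0,0,0]],
    [0.094,[0,0,0],[0,0,0]],
    [0.094,[0,0,0],[0,0,0]],
    [0.094,[0,0,0],[0,0,0]],
    [0.094,[0,0,0],[0,0,0]]
  ]
}}

```text
time: 21.72
tool_pos: [0.5269, 0.3686, 0.0979]
ee_rot: [-3.14, 0.001, -0.203]
wrist_force: [0.4, -0.4, 0.5]
width: 0.0815
finger_force: 0.0
```

{"name": "drive_tool", "arguments": {
  "series": [
    [0.094,[0,0,-0.03],[0,0,0]],
    [0.094,[0,0,-0.07],[0,0,0]],
    [0.094,[0,0,-0.12],[0,0,0]],
    [0.094,[0,0,-0.12],[0,0,0]],
    [0.094,[0,0,-0.12],[0,0,0]]
  ]
}}

```text
time: 22.35
tool_pos: [0.5269, 0.368, 0.2175]
ee_rot: [-3.141, 0.001, -0.203]
wrist_force: [1.1, 0.1, -0.1]
width: 0.0939
finger_force: 0.0
```

Run:
```python
from h import *
# compare tray region in the side view, before and after the scan
a=cv2.imread('pics/s6.png')[:,:,::-1].astype(int); b=snap('side','s8.png').astype(int)
d=np.abs(a-b).max(2)>60; print('changed px in tray', d[228:290,190:275].sum(), 'grip/trigger', d[285:330,195:225].sum())
o=robot.get_obs();print(o['tool_pos'],o['width'],o['finger_force'],o['wrist_force'])
```

```text
changed px in tray 1096 grip/trigger 176
[0.52650977 0.36766663 0.21619705] 0.09363951551713963 0.0 [-0.47402113 -0.39444704 -0.43927485]
```

```bash
python3 -c "
from h import *
print(robot.close_job())"
```

```text
the job is handed in; nothing more can be done
None
```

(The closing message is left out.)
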